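Let the finger rolls out of the chute and ease its lid shut

ROBOT

A 7-joint arm with a two-finger parallel gripper is mounted at the origin on the work surface. World frame = base frame: x ahead of the robot, y to its left, z up, the work surface at z = 0. Lengths are in m, angles in rad, forces in N, time in s.
With the tool pointing down it reaches from about 0.425 to 0.925 m from the base axis. Payload 6.8 kg.
Tool frame: the origin (TCP) lies at the very end of the fingers, on their centre line; the grasp point (between the pads) lies bot.grip_point_offset behind it (bot.grip_point_offset is the distance from the TCP to the grasp point, in m); z points along the fingers, y is the line along which they close (so a half turn about z gives the same grasp; the last joint's range is limited). The gripper opens to 85 mm and grips with 20 to 120 N. Pads are 22 mm wide; open, the fingers measure 114 mm over their backs; the gripper's body (76 mm by 85 mm) begins 54 mm behind the grasp point. The pads swing forward as they close: fully open they stand 13 mm farther back than shut.
Start: joints at [1.199, 0.477, 0.022, 1.555, -0.011, 1.109, -0.083], TCP at [0.176, -0.652, 0.231] pointing down, gripper open.
Joint ranges: [-2.96, 2.96], [-0.34, 2.1], [-1.41, 1.46], [0.24, 2.44], [-1.37, 4.51], [0.17, 1.92], [-2.96, 2.96]. Speed limits (rad/s): [2.39, 2.39, 3.14, 3.14, 3.14, 3.14, 3.14].

INTERFACE

Orientations are given as a unit quaternion [w, x, y, z].
In Python, from station import bot, imaging gives the robot as it stands. The module is installed in compiled form; this text tells all that it offers.
- The arm moves only by the tool carry_out, never from a script. Its argument "targets" is one flat list of numbers, 5 for each row, row after row: the closure in counts, from 0 (fully open) to 255 (shut), then the shift along the world's x, y, z in mm, then the turn about the world's z in degrees. A call has 1 to 20 rows; each row shifts and turns the commanded pose from where the row before left it; what a row does not reach is not made up. A row lasts 1/10 s, in which the tool goes at most 50 mm and 8.59 degrees, less where a joint would pass 70% of its speed; a pose out of reach is approached as far as the arm can. A call is refused whole if a number of a shift passes 50 or a number of a turn 8.59, either way. A call with a gripper value outside its range is refused whole. The fingers move at their own pace and stop on an object; "newtons" is the grip in N (left out, the last holds). Time passes only in rows, so rows that do not move let the fingers close. It gives the time, the measured TCP pose, the force, the opening and the grip force at its end, in the units of the state.
- bot.get_obs(): the state, without advancing time (a new reading comes with each control period).
- imaging.read_camera(name): name is "side" or "top" or "wrist"; returns a dict with "frame" (420x560x3 uint8, red, green, blue), "fov_y" (degrees; the focal length in pixels is half the picture's height over the tangent of half this angle, whatever the lens; pixels are square), "cx", "cy" (the principal point, pixels), "k1" (the pictures are not rectified: a ray, as slopes to the right and down, at radius r is drawn at 1 + k1 r^2 times it, then the intrinsics apply), "pose" (4x4, takes a point from camera to world coordinates); the wrist camera has in their place "tool_from_camera" (4x4, takes a point from camera to tool coordinates, whose origin is the TCP and whose axes are the flange's). Camera axes: x right, y up, looking along -z (the intrinsics and any distortion apply to the point x, -y, -z); pixel columns grow to the right and rows downward; lengths in m; the calibration is good to about 2 mm. A picture is of the moment at which its call begins: read the wrist's pose just before it. There is no depth.
- bot.hand_in(): hands the job in; it is judged then, once.
The state is a dict: "t": time; "q": joint angles; "joint_vel": joint speeds; "joint_torque": joint torques, N m; "eef_pos": TCP position; "tool_rot": TCP orientation; "contact_force": force on the tool from outside, world axes, zero at the start; "torque": the same for the moment, N m; "gripper_width": opening from 0.0 (shut) to 1.0 (fully open); "grasp_force": force on a finger pad.
Only numpy, scipy, OpenCV 4.12 (cv2) and the standard library are available. Lean on these libraries where they do the work, as an engineer would, in place of code of your own. Each camera call takes 0.05 s, during which the arm holds its last target. There are 200 camera calls.

TASK

At the bread chute that holds the two long finger rolls, press the lever's black pad right down with your fingertips so that the lid lifts, and keep it down until both rolls have rolled out into the catch tray. Then ease the lever back up, taking about two seconds, so that the lid comes down gently and does not slam, and leave it shut. Leave the round-bun chute shut, do not touch the bread or the lids, and leave the other things where they are.

Things in the scene. Friction and masses are not known exactly. Their poses are not given: they have to be found in the camera images.
- long: The chute that holds the two LONG finger rolls (left or right). Fixed steel chute, 365 mm long. Its feet set it 2 to 30 mm above the bench. Origin under the hopper, between the feet tops; +x = the way bread rolls out (away from the robot). Open-topped hopper x -82 to +118 mm, walls at y = +-74 mm, 150 mm high; floor slopes down to 45 mm high at the mouth (x = +118). Lever along the -y side (y = -92 mm), pivot at x = +43, z = 190 mm; pad at the robot's end.
- round: The chute that holds the two ROUND buns, to be left alone. Fixed steel chute, 365 mm long. Its feet set it 2 to 30 mm above the bench. Origin under the hopper, between the feet tops; +x = the way bread rolls out (away from the robot). Open-topped hopper x -82 to +118 mm, walls at y = +-74 mm, 150 mm high; floor slopes down to 45 mm high at the mouth (x = +118). Lever along the -y side (y = -92 mm), pivot at x = +43, z = 190 mm; pad at the robot's end.
- long_pad (a point): Centre of the top face of the black press pad (36 mm along the chute, 40 mm across, 8 mm thick) on the lever of the chute with the long rolls. Moves with the lever: about 240 mm above the chute's origin at rest, 174 mm when right down (66 mm of travel, almost straight down, tilting 10 degrees either way). Nothing lies above it.
- long_lever (a joint): Lever of the chute with the long rolls: 0 rad at rest (pad up, lid shut), 0.36 at its stop (pad right down, lid fully raised). A spring and the lid's weight push the pad up: about 6 N to start it, 10 to 12 N at the stop, more if pressed fast. Let go, it flies back and slams the lid. The lid turns 3.33 times as far.
- round_pad (a point): Centre of the top face of the black press pad (36 mm along the chute, 40 mm across, 8 mm thick) on the lever of the chute with the round buns. Moves with the lever: about 240 mm above the chute's origin at rest, 174 mm when right down (66 mm of travel, almost straight down, tilting 10 degrees either way). Nothing lies above it.
- round_lever (a joint): Lever of the chute with the round buns: 0 rad at rest (pad up, lid shut), 0.36 at its stop (pad right down, lid fully raised). A spring and the lid's weight push the pad up: about 6 N to start it, 10 to 12 N at the stop, more if pressed fast. Let go, it flies back and slams the lid. The lid turns 3.33 times as far.
- long_lid: Clear lid, 132 mm wide and 88 mm high with a steel lower edge, hanging shut over the mouth of the long-roll chute; origin on its hinge, at the top of the mouth, 152 mm above the chute's origin. The lever swings its lower edge outward and up by 1.2 rad.
- round_lid: The same lid on the round-bun chute.
- roll1: Long finger roll, 120 mm by 48 mm across, about 90 g, lying crosswise in its chute's hopper, against the lid; rolls out by itself, within about 2 s, once the lid is raised, into the catch tray fixed beyond the mouth (chute x = +118 to +280 mm, 142 mm wide inside, floor 10 mm up, walls 55 mm high). Origin at its centre.
- bun1: Round bun, 56 mm across, in the hopper of the other chute against its lid. Origin at its centre.
- roll2: Long finger roll, 120 mm by 48 mm across, about 90 g, lying crosswise in its chute's hopper, behind the first one; rolls out by itself, within about 2 s, once the lid is raised, into the catch tray fixed beyond the mouth (chute x = +118 to +280 mm, 142 mm wide inside, floor 10 mm up, walls 55 mm high). Origin at its centre.
- bun2: Round bun, 56 mm across, in the hopper of the other chute against its lid. Origin at its centre.
- shaker: Bystander. Aluminium flour shaker with steel cap, 48 mm across, 105 mm high, standing between the two chutes; origin under its centre.
- ramekin: Bystander. Small white bowl, 68 mm across, 45 mm high, between the chutes, beyond the shaker; origin under its centre.
- cutter: Bystander. Steel pastry-cutter ring, 76 mm across, 35 mm high, near the robot; origin under its centre.
- spatula: Bystander. Spatula with wooden handle lying near the robot at its left; origin under it.
- brush: Bystander. Pastry brush lying near the robot at its right; origin under it.
- oil: Bystander. Amber bottle, 64 mm across, 200 mm high, at the left; origin under its centre.
- mug: Bystander. White mug, 82 mm across, 95 mm high, at the right; origin under its centre.
Not all that is in view belongs to the job. What is shaped like the bun2 but yellow is not meant.

How it is judged:
On the way, in this order (a step that is already met when the one before it is completed fails the run):
1. the lever is right down (lid raised) with both long rolls out in the catch tray (value of joint long_lever above 0.31 rad and x of roll1 in the frame of long between 0.125 and 0.28 m and y of roll1 in the frame of long between -0.071 and 0.071 m and z of each of roll1, roll2 in the frame of long below 0.065 m and x of roll2 in the frame of long between 0.125 and 0.28 m and y of roll2 in the frame of long between -0.071 and 0.071 m), for 0.2 s.
2. the lever is back up and the lid is shut (value of joint long_lever below 0.03 rad), for 0.2 s.
At the end, for the whole second after the job is handed in: Both long rolls lie at rest (under 0.05 m/s) inside the catch tray of their chute, both levers are up (under 0.03 rad of 0.36) with the lids shut, and the round buns are still in their hopper (value of joint each of long_lever, round_lever below 0.03 rad and x of roll1 in the frame of long between 0.125 and 0.28 m and y of roll1 in the frame of long between -0.071 and 0.071 m and z of each of roll1, roll2 in the frame of long below 0.065 m and x of roll2 in the frame of long between 0.125 and 0.28 m and y of roll2 in the frame of long between -0.071 and 0.071 m and linear speed of each of roll1, roll2 below 0.05 m/s and x of each of bun1, bun2 in the frame of round below 0.115 m and z of each of bun1, bun2 in the frame of round above 0.06 m); the robot touches nothing.
It fails at once if the lever flew back (faster than 0.9 rad/s, about 165 mm/s at the pad), so the lid slammed (velocity of joint long_lever below -0.9 rad/s).
It fails at once if the round-bun chute was operated (lever pressed beyond 0.06 rad) (value of joint round_lever above 0.06 rad).
It fails at once if the robot touched bread (contact force between any of the fingers, the arm and roll1 above 0.5 N or contact force between any of the fingers, the arm and roll2 above 0.5 N or contact force between any of the fingers, the arm and bun1 above 0.5 N or contact force between any of the fingers, the arm and bun2 above 0.5 N).
It fails at once if the robot touched a lid (contact force between any of the fingers, the arm and long_lid above 0.5 N or contact force between any of the fingers, the arm and round_lid above 0.5 N).
It fails at once if a bystander was moved, lifted or carried (more than 30 mm) (distance of any of shaker, ramekin, cutter, spatula, brush, oil, mug from where it was at the start of the episode above 0.03 m).
It also fails if it takes over 38 s, if anything falls off the work surface, if the arm or the gripper's body presses on something with over 40 N, if the wrist force passes 120 N, or if a joint passes its speed limit or range.

## Working session

There is one attempt and no reset: what is moved stays moved. The work goes in short steps, Python scripts to look and compute and a tool call to move; the robot and the scene stay as the last step left them, time stands still between calls to the robot, and variables do not carry over. Pictures are saved under pics/ and viewed, at most 10 in all, crops included, and the job is handed in when it is done.

Besides the shell and the picture viewer there is one more tool, called after "Call:" as name(argument=value, ...) on one line, values as JSON. carry_out: Moves the arm, as the interface text tells. Its arguments: {"type":"object","properties":{"targets":{"type":"array","items":{"type":"number"}},"newtons":{"type":"number"}},"required":["targets"]}

```bash
mkdir -p pics
cat > h.py <<'E'
import numpy as np, cv2, pickle
from station import bot, imaging
def snap(name, tag):
    o=bot.get_obs(); c=imaging.read_camera(name); c['obs']=o
    cv2.imwrite(f'pics/{tag}.png', c['frame'][:,:,::-1]); pickle.dump(c,open(f'pics/{tag}.pkl','wb')); return c
def K(c):
    f=c['frame'].shape[0]/2/np.tan(np.radians(c['fov_y'])/2)
    return np.array([[f,0,c['cx']],[0,f,c['cy']],[0,0,1]]), np.array([c['k1'],0,0,0,0.])
def pose(c):
    if 'pose' in c: return np.array(c['pose'])
    from scipy.spatial.transform import Rotation as R
    q=np.array(c['obs']['tool_rot']); T=np.eye(4); T[:3,:3]=R.from_quat(q[[1,2,3,0]]).as_matrix(); T[:3,3]=c['obs']['eef_pos']
    return T@np.array(c['tool_from_camera'])
def ray(c,uv):
    k,d=K(c); p=cv2.undistortPoints(np.array([[uv]],float),k,d)[0,0]; T=pose(c)
    v=T[:3,:3]@np.array([p[0],-p[1],-1]); return T[:3,3],v/np.linalg.norm(v)
def onz(c,uv,z):
    o,v=ray(c,uv); return o+v*(z-o[2])/v[2]
def tri(*cu):
    A=0;b=0;rs=[ray(*x) for x in cu]
    for o,v in rs:
        P=np.eye(3)-np.outer(v,v);A=A+P;b=b+P@o
    X=np.linalg.solve(A,b); return X,[np.linalg.norm((np.eye(3)-np.outer(v,v))@(X-o)) for o,v in rs]
def proj(c,X):
    k,d=K(c);T=np.linalg.inv(pose(c));p=(T[:3,:3]@np.atleast_2d(X).T).T+T[:3,3]
    p=p*[1,-1,-1]; return cv2.projectPoints(p,np.zeros(3),np.zeros(3),k,d)[0][:,0]
E
python3 - <<'E'
from h import *
np.set_printoptions(precision=3,suppress=True)
for n in('top','side','wrist'):
    c=snap(n,n+'0'); print(n,c['fov_y'],c['k1'],pose(c)[:3].tolist())
print(bot.get_obs(), bot.grip_point_offset)
E
```

```text
top 53.20285758468274 -0.10225027268358453 [[-0.005458224511768546, 0.9867335933330141, -0.16225604325662663, 0.3105577897608249], [-0.9999458142090243, -0.0068240168406663235, -0.007861389190800337, 0.014664931604684718], [-0.008864334776510824, 0.16220434205740444, 0.986717373408766, 1.5402365683935753]]
side 52.64780690182399 0.019255248246784405 [[0.9455372229886012, 0.21836069392110752, -0.2414082999677035, 0.17550857829371605], [-0.32550810967671934, 0.6298130437505339, -0.7052517284320379, -1.0008304766915392], [-0.001957160620178999, 0.7454221201922977, 0.6665898530958345, 1.123182781576372]]
wrist 63.50741526564494 -0.005669291310418352 [[0.2607186208018485, 0.9125528832648023, 0.3150762384126666, 0.25637825603177317], [-0.9654140027730441, 0.24687072842922733, 0.08384895166040697, -0.6290650895423424], [-0.0012664978912405231, -0.3260399955372291, 0.9453551276071729, 0.37209501582980575]]
{'t': 0.15, 'q': array([ 1.199,  0.478,  0.022,  1.556, -0.012,  1.109, -0.083]), 'joint_vel': array([ 0.001,  0.   ,  0.   , -0.003, -0.   , -0.   , -0.   ]), 'joint_torque': array([  0.003, -59.693,   1.61 , -28.149,   0.013,   0.007,  -0.   ]), 'eef_pos': array([ 0.176, -0.651,  0.231]), 'tool_rot': array([-0.001,  0.991,  0.131, -0.   ]), 'contact_force': array([ 0.103, -0.099, -0.126]), 'torque': array([ 0.062, -0.011, -0.01 ]), 'grasp_force': 0.0, 'gripper_width': 0.9945878648295728} 0.0187
```

View pics/top0.png

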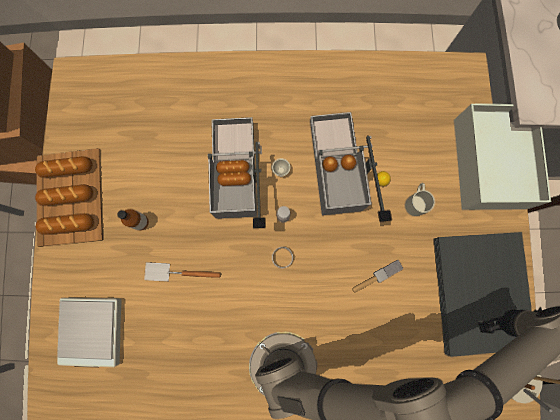

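View pics/side0.png

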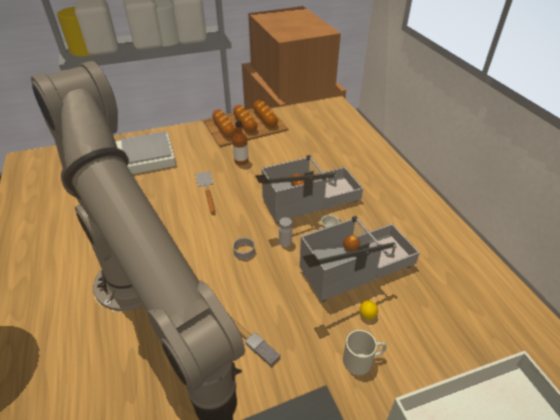

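The top view shows the left chute at (234,165) holding two long rolls, with its pad at (259,223). The right chute at (340,165) holds round buns, with its pad at (385,216). The other things that could be mistaken are the board loaves at (65,190) and the yellow ball at (383,178). By the description I choose the left chute, and I'll check it with one crop.

Run:
```python
import cv2,numpy as np
t=cv2.imread('pics/top0.png')[110:240,200:300]; s=cv2.imread('pics/side0.png')[145:225,245:370]
a=cv2.resize(t,None,fx=4,fy=4,interpolation=2); b=cv2.resize(s,None,fx=3.2,fy=3.2,interpolation=2)
o=np.zeros((520,800,3),np.uint8); o[:,:400]=a; o[:256,400:]=b
cv2.imwrite('pics/crop.png',o)
```

```text
(no output)
```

View pics/crop.png

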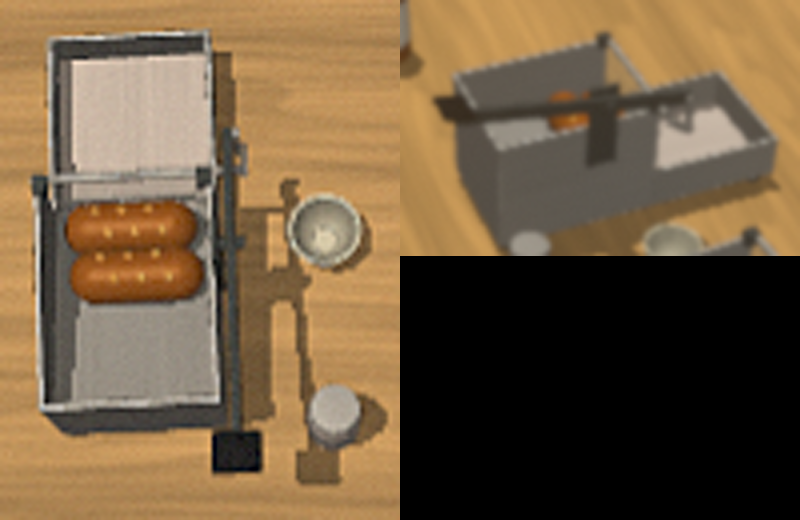

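Run:
```python
from h import *
np.set_printoptions(precision=3,suppress=True)
L=lambda n:pickle.load(open(f'pics/{n}.pkl','rb'))
t,s=L('top0'),L('side0')
cr=lambda x,y:(200+(x+.5)/4-.5,110+(y+.5)/4-.5)
print('pad',tri((t,cr(237,452)),(s,(261.3,178.4))))
for n,p in dict(backleft=(41,407),backright=(219,403),hingeL=(38,185),hingeR=(205,178)).items(): print(n,onz(t,cr(*p),.165))
for n,p in dict(trayFL=(52,38),trayFR=(209,34)).items(): print(n,onz(t,cr(*p),.07))
print('roundpad',onz(t,(385,216),.25)); print('shaker',onz(t,cr(335,400),.105))
c=pose(L('wrist0')); print('tool_from_cam',np.array(L('wrist0')['tool_from_camera']))
```

```text
pad (array([0.482, 0.073, 0.251]), [np.float64(0.0014321372540911106), np.float64(0.001432137254091103)])
backleft [0.533 0.24  0.165]
backright [0.536 0.092 0.165]
hingeL [0.725 0.247 0.165]
hingeR [0.73  0.104 0.165]
trayFL [0.896 0.254 0.07 ]
trayFR [0.898 0.108 0.07 ]
roundpad [ 0.501 -0.321  0.25 ]
shaker [ 0.548 -0.005  0.105]
tool_from_cam [[-0.     0.945  0.326  0.083]
 [ 1.     0.    -0.    -0.001]
 [-0.     0.326 -0.945 -0.142]
 [ 0.     0.     0.     1.   ]]
```

Call:
carry_out(targets=[255, 0, 0, 43, 0, 255, 0, 0, 43, 0, 255, 0, 0, 43, 0, 255, 23, 29, 0, -1, 255, 23, 29, 0, -1, 255, 23, 29, 0, -1, 255, 23, 29, 0, -1, 255, 23, 29, 0, -1, 255, 23, 29, 0, -1, 255, 23, 29, 0, -1, 255, 23, 29, 0, -1, 255, 23, 29, 0, -1, 255, 23, 29, 0, -1, 255, 23, 29, 0, -1, 255, 23, 29, 0, -1, 255, 0, 0, 0, -1, 255, 0, 0, 0, 0], newtons=30)

```text
t: 1.85
eef_pos: [0.4522, -0.303, 0.36]
tool_rot: [-0.0, 1.0, 0.019, -0.0]
contact_force: [-0.8, -0.6, -0.1]
gripper_width: -0.004
grasp_force: 0.0
```

Call:
carry_out(targets=[255, 0, 32, 0, 0, 255, 0, 32, 0, 0, 255, 0, 32, 0, 0, 255, 0, 32, 0, 0, 255, 0, 32, 0, 0, 255, 0, 32, 0, 0, 255, 0, 32, 0, 0, 255, 0, 32, 0, 0, 255, 0, 32, 0, 0, 255, 0, 32, 0, 0, 255, 0, 0, 0, 0, 255, 0, 0, 0, 0])

```text
t: 3.05
eef_pos: [0.4519, 0.0152, 0.3602]
tool_rot: [0.0, 1.0, 0.018, -0.0]
contact_force: [0.3, -0.3, 0.1]
gripper_width: 0.002
grasp_force: 0.0
```

Run:
```python
from h import *
c=snap('wrist','w1'); print(c['obs']['eef_pos'],proj(c,np.array([[.482,.073,.251],[c['obs']['eef_pos'][0],c['obs']['eef_pos'][1],.36]])))
```

```text
[0.45194107 0.01519096 0.36024796] [[198.68007713 171.30216778]
 [274.88758484 284.29266663]]
```

Call:
carry_out(targets=[255, 10, 20, 0, 0, 255, 10, 20, 0, 0, 255, 10, 16, 0, 0, 255, 0, 0, 0, 0, 255, 0, 0, 0, 0])

```text
t: 3.6
eef_pos: [0.4821, 0.0705, 0.3599]
tool_rot: [0.0, 1.0, 0.017, -0.0]
contact_force: [-0.0, -0.6, 0.4]
gripper_width: 0.001
grasp_force: 0.0
```

Run:
```python
from h import *
c=snap('wrist','w2'); print(c['obs']['eef_pos'],proj(c,np.array([[.482,.073,.251]])))
a=cv2.imread('pics/w1.png');b=cv2.imread('pics/w2.png')
cv2.imwrite('pics/w12.png',np.hstack([a[:,80:480],b[:,80:480]]))
```

```text
[0.4820546  0.07048404 0.35994759] [[271.19658486 211.99618549]]
```

View pics/w12.png

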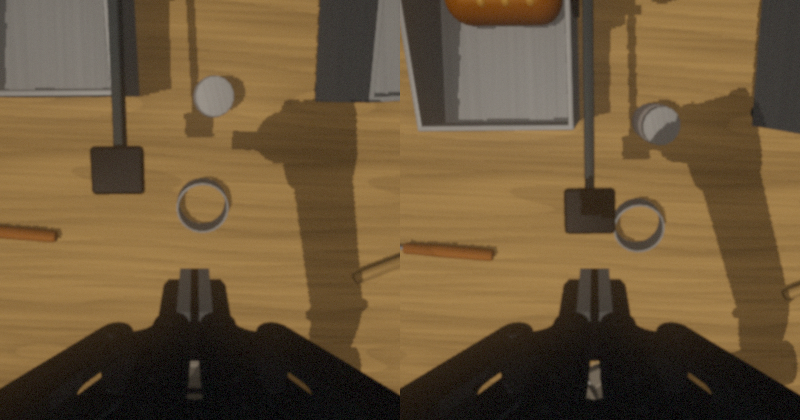

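The wrist views show the black pad centred at about (197.5,168.5) in w1 and (270,210) in w2. Both are within 3 px of where the first estimate projects.

Run:
```python
from h import *
L=lambda n:pickle.load(open(f'pics/{n}.pkl','rb'))
w=[(L('w1'),(197.5,168.5)),(L('w2'),(270,209.5))]
print(tri(*w)); print(tri(*w,(L('top0'),(258.9,222.6)),(L('side0'),(261.3,178.4))))
# width check: pad 40 mm across
print([onz(w[1][0],(x,209.5),.251)[1] for x in (245,295)])
```

```text
(array([0.4839155 , 0.0739574 , 0.25048951]), [np.float64(7.786765056009804e-05), np.float64(7.786765056004798e-05)])
(array([0.4828034 , 0.07399938, 0.24910464]), [np.float64(0.0009174254307301702), np.float64(0.0005605791384861168), np.float64(0.0012273803599895403), np.float64(0.002225803585498312)])
[np.float64(0.09338572760412676), np.float64(0.054598502325644414)]
```

Call:
carry_out(targets=[255, 1, 3, -24, 0, 255, 0, 0, -24, 0, 255, 0, 0, -24, 0, 255, 0, 0, -20, 0, 255, 0, 0, -5, 0, 255, 0, 0, -5, 0, 255, 0, 0, -5, 0, 255, 0, 0, -5, 0, 255, 0, 0, 0, 0, 255, 0, 0, 0, 0])

```text
t: 4.65
eef_pos: [0.4834, 0.0752, 0.249]
tool_rot: [0.0, 1.0, 0.018, 0.001]
contact_force: [-0.8, -1.0, 2.6]
gripper_width: -0.004
grasp_force: 1.2
```

Call:
carry_out(targets=[255, 0, 0, -5, 0, 255, 0, 0, -5, 0, 255, 0, 0, -5, 0, 255, 0, 0, -5, 0, 255, 0, 0, -5, 0, 255, 0, 0, -5, 0, 255, 0, 0, -5, 0, 255, 0, 0, -5, 0, 255, 0, 0, -5, 0, 255, 0, 0, -5, 0, 255, 0, 0, -5, 0, 255, 0, 0, -3, 0, 255, 0, 0, 0, 0])

```text
t: 5.95
eef_pos: [0.4823, 0.0756, 0.1906]
tool_rot: [0.0, 1.0, 0.019, -0.001]
contact_force: [-6.0, -1.1, 9.1]
gripper_width: -0.0
grasp_force: 4.7
```

Call:
carry_out(targets=[255, 0, 0, -2, 0, 255, 0, 0, -2, 0, 255, 0, 0, -2, 0, 255, 0, 0, -1, 0, 255, 0, 0, 0, 0, 255, 0, 0, 0, 0])

```text
t: 6.55
eef_pos: [0.4827, 0.0757, 0.1875]
tool_rot: [0.001, 1.0, 0.018, 0.0]
contact_force: [-18.8, -3.7, 43.3]
gripper_width: 0.001
grasp_force: 22.7
```

Call:
carry_out(targets=[255, 0, 0, 1, 0, 255, 0, 0, 1, 0, 255, 0, 0, 0, 0, 255, 0, 0, 0, 0, 255, 0, 0, 0, 0, 255, 0, 0, 0, 0, 255, 0, 0, 0, 0, 255, 0, 0, 0, 0, 255, 0, 0, 0, 0, 255, 0, 0, 0, 0, 255, 0, 0, 0, 0, 255, 0, 0, 0, 0, 255, 0, 0, 0, 0, 255, 0, 0, 0, 0, 255, 0, 0, 0, 0])

```text
t: 8.05
eef_pos: [0.4826, 0.0756, 0.1881]
tool_rot: [0.001, 1.0, 0.018, -0.0]
contact_force: [-13.6, -1.9, 29.8]
gripper_width: 0.001
grasp_force: 15.7
```

Run:
```python
from h import *
t=snap('top','top2');s=snap('side','side2')
a=cv2.resize(t['frame'][100:240,190:290,::-1],None,fx=4,fy=4); b=cv2.resize(s['frame'][130:230,245:370,::-1],None,fx=3.2,fy=3.2)
o=np.zeros((560,800,3),np.uint8); o[:,:400]=a; o[:320,400:]=b
cv2.imwrite('pics/crop2.png',o); print(bot.get_obs()['eef_pos'],bot.get_obs()['contact_force'])
```

```text
[0.48260342 0.07567684 0.18812635] [-12.75328813  -2.83392146  29.41299589]
```

View pics/crop2.png

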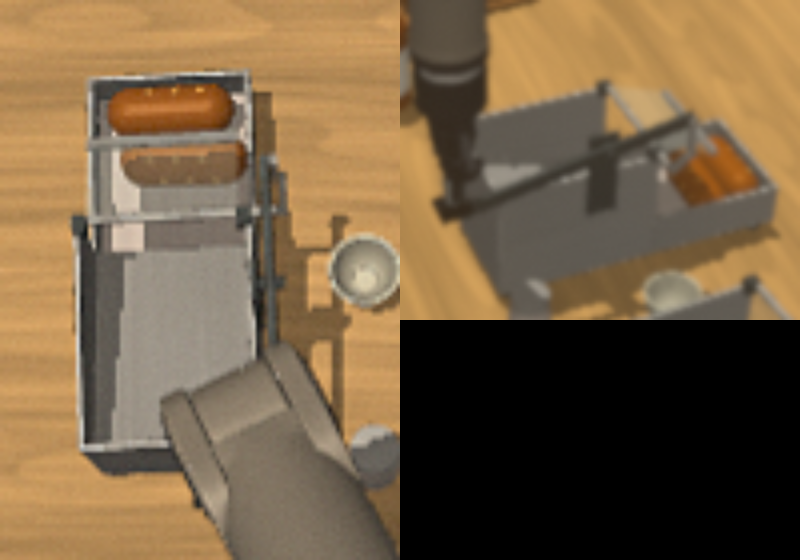

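The crop shows both rolls lying in the catch tray, at (170,108) and (185,165), with the lid up. The robot is only touching the pad, so I'll ease it up now.

Call:
carry_out(targets=[255, 0, 0, 3, 0, 255, 0, 0, 3, 0, 255, 0, 0, 3, 0, 255, 0, 0, 3, 0, 255, 0, 0, 3, 0, 255, 0, 0, 3, 0, 255, 0, 0, 3, 0, 255, 0, 0, 3, 0, 255, 0, 0, 3, 0, 255, 0, 0, 3, 0, 255, 0, 0, 3, 0, 255, 0, 0, 3, 0, 255, 0, 0, 3, 0, 255, 0, 0, 3, 0, 255, 0, 0, 3, 0, 255, 0, 0, 3, 0, 255, 0, 0, 3, 0, 255, 0, 0, 3, 0, 255, 0, 0, 3, 0, 255, 0, 0, 3, 0])

```text
t: 10.15
eef_pos: [0.4836, 0.0755, 0.2459]
tool_rot: [-0.0, 1.0, 0.018, 0.001]
contact_force: [3.6, 0.8, 4.3]
gripper_width: -0.002
grasp_force: 2.1
```

Call:
carry_out(targets=[255, 0, 0, 3, 0, 255, 0, 0, 2, 0, 255, 0, 0, 2, 0, 255, 0, 0, 2, 0, 255, 0, 0, 3, 0, 255, 0, 0, 3, 0, 255, 0, 0, 5, 0, 255, 0, 0, 10, 0, 255, 0, 0, 20, 0, 255, 0, 0, 30, 0, 255, 0, 0, 30, 0, 255, 0, 0, 0, 0, 255, 0, 0, 0, 0])

```text
t: 11.45
eef_pos: [0.4831, 0.0754, 0.3561]
tool_rot: [0.0, 1.0, 0.018, 0.001]
contact_force: [0.2, 0.7, -0.2]
gripper_width: 0.002
grasp_force: 0.0
```

Run:
```python
from h import *
w=snap('wrist','w3');s=snap('side','side3')
b=cv2.resize(s['frame'][130:230,245:370,::-1],None,fx=3.2,fy=3.2)
o=np.zeros((420,800,3),np.uint8); o[:,:400]=w['frame'][:,80:480,::-1]; o[:320,400:]=b
cv2.imwrite('pics/crop3.png',o); print(bot.get_obs()['eef_pos'],proj(w,np.array([[.483,.074,.25],[.483,.074,.184]])))
```

```text
[0.48242121 0.07509973 0.35459665] [[276.31453565 213.66345932]
 [275.84618275 191.65253569]]
```

View pics/crop3.png

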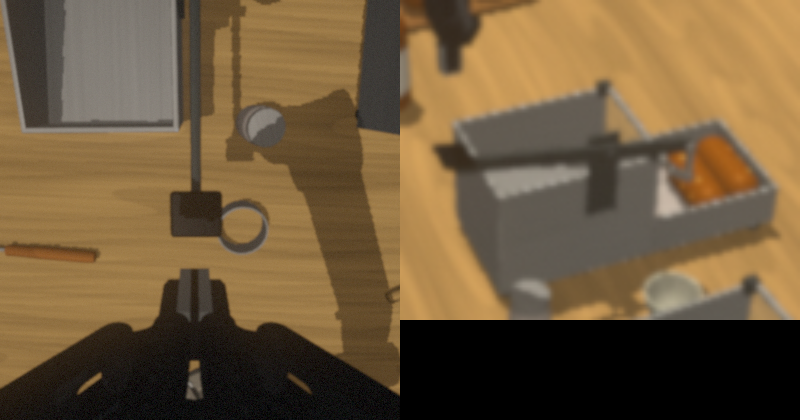

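The pad is back at rest at (196,213), where its rest position projects. The lid is shut, both rolls are in the tray, and the fingers are clear.

```bash
python3 -c "
from station import bot
print(bot.hand_in())"
```

```text
the job is handed in; nothing more can be done
None
```

I pressed the long-roll lever right down, both rolls rolled into the catch tray, I eased the lid shut over about two seconds, and I handed the job in; no verdict was returned.

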